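# Nest the red sample pots

### The job

Nest the three red sample pots for storage, largest first: set the medium red pot inside the largest one, then set the smallest red pot, the one with the white loop handle, inside the medium one. All must stand upright on the floor of the pot around them. Leave the largest pot standing where it is and leave the yellow pot alone.

Things in the scene. Friction and masses are not known exactly. Their poses are not given: they have to be found in the camera images.
- big: The largest red pot: open, round, upright plastic, 148 mm outside diameter at the rim (140 mm at the foot), 75 mm high, wall 4 mm, floor 5 mm thick, 220 g, loose on the bench. Origin at the centre of its underside, z up. It is placed within 60 mm in x and 80 mm in y of (0.56, 0), between two rows of smaller things.
- medium_mid (a point): The medium red pot: open, round, upright plastic, outside diameter 64 mm at the rim and 60 mm at the foot, 68 mm high, wall 3 mm, floor 4 mm thick, about 90 g. The point lies on its axis half-way up, 34 mm above its underside; z up. Can be gripped across its outside from above. Nothing stands within 30 mm of it at the start. It starts on the bench.
- small_bar (a point): The smallest red pot: round, open, upright, 38 mm outside diameter, 50 mm high, 60 g, with a rigid white loop handle over its mouth: a crossbar 40 mm long, 10 mm wide, 14 mm high, with 38 mm of free air below it. The point is the crossbar's centre, on the pot's axis, 95 mm above its underside; x runs along the bar (within 0.7 rad of world x), y across it (pinch it along y), z up.
- yellow_mid (a point): A yellow pot, not part of the set and to be left alone: the same size as the medium red one (outside diameter 64 mm at the rim and 60 mm at the foot, 68 mm high, wall 3 mm, floor 4 mm thick). The point lies on its axis half-way up, 34 mm above its underside.
Not all that is in view belongs to the job. What is shaped like the part that bears small_bar but blue or green is not meant.

How it is judged (in metres and radians):
On the way, in this order (a step that is already met when the one before it is completed fails the run):
1. the medium red pot stands upright on the floor of the largest, while the smallest is still outside (horizontal distance between medium_mid and big below 0.045 m and z of medium_mid in the frame of big below 0.05 m and angle between medium_mid's own z axis and vertical below 0.17 rad and horizontal distance between small_bar and medium_mid above 0.06 m), for 0.2 s.
2. the smallest red pot stands upright on the floor of the medium one, which still stands in the largest (horizontal distance between medium_mid and big below 0.045 m and z of medium_mid in the frame of big below 0.05 m and angle between medium_mid's own z axis and vertical below 0.17 rad and horizontal distance between small_bar and medium_mid below 0.025 m and z of small_bar in the frame of big below 0.114 m and angle between small_bar's own z axis and vertical below 0.2 rad), for 0.2 s.
At the end, for the whole second after the job is handed in: Medium red pot on the floor of the largest: axes within 45 mm, at most 11 mm high, within 0.17 rad of upright. Smallest on the floor of the medium: bar within 25 mm of its axis, at most 10 mm high, within 0.2 rad of upright. Largest upright within 0.1 rad, moved under 50 mm (all of step 2 and distance of big from where it was at the start of the episode below 0.05 m and angle between big's own z axis and vertical below 0.1 rad); the robot touches nothing.
It fails at once if the yellow pot is moved by more than 30 mm or tipped (distance of yellow_mid from where it was at the start of the episode above 0.03 m or angle between yellow_mid's own z axis and vertical above 0.5 rad).
It fails at once if the largest pot is tipped over (angle between big's own z axis and vertical above 0.6 rad).
It also fails if it takes over 58 s, if anything falls off the work surface, if the arm or the gripper's body presses on something with over 40 N, if the wrist force passes 120 N, or if a joint passes its speed limit or range.

### The arm

A 6-joint arm with a two-finger parallel gripper is mounted at the origin on the work surface. World frame = base frame: x ahead of the robot, y to its left, z up, the work surface at z = 0. Lengths are in m, angles in degrees, forces in N, time in s.
With the tool pointing down it reaches from about 0.35 to 0.875 m from the base axis. Payload 4.2 kg.
Tool frame: the origin (TCP) lies between the finger pads; the fingertips stand 25 mm ahead of it and the grasp point (between the pads) lies 6 mm ahead of it (r.tips_ahead is the distance from the TCP to the fingertips, in m); z points along the fingers, y is the direction in which the jaws open and shut (so a half turn about z gives the same grasp; the last joint's range is limited). The gripper opens to 87 mm and grips with 3 to 60 N. Pads are 19 mm wide; open, the fingers measure 117 mm over their backs; the gripper's body (75 mm by 190 mm) begins 51 mm behind the grasp point.
Start: joints at [-59.439, 22.042, 0.453, 0, -68.411, -14.817], TCP at [0.17, -0.602, 0.248] pointing down, gripper open.
Joint ranges: [-179.83, 179.83], [-69.29, 118.12], [-61.27, 80.66], [-181.25, 117.63], [-171.15, -9.14], [-177.46, 177.46]. Speed limits (degrees/s): [159.86, 159.86, 180, 180, 180, 180].

### API

Orientations are given as a 3x3 rotation matrix whose columns are the frame's x, y, z axes.
In Python, from station import r, vision, finish_job gives the robot as it stands.
- The arm moves only by the shell command python3 -m jog 'ROWS'. ROWS is a JSON object of lists of equal length, an entry for each row: "rot": the turn, a rotation vector about the world's x, y, z in degrees, a list of three; "delta_pos": the shift along the world's x, y, z in mm, a list of three; "grip": the opening in per cent of the stroke, from 0 (shut) to 100 (fully open). A call has 1 to 10 rows; each row shifts and turns the commanded pose from where the row before left it; what a row does not reach is not made up. A row lasts 1/12 s, in which the tool goes at most 41.7 mm and 7.16 degrees, less where a joint would pass 70% of its speed; a pose out of reach is approached as far as the arm can. A call with a gripper value outside its range is refused whole. The fingers move at their own pace and stop on an object; the grip force is fixed at half the most. Time passes only in rows, so rows that do not move let the fingers close. It gives the time, the measured TCP pose, the force and the opening at its end, in the units of the state.
- r.sense(): the state, without advancing time (a new reading comes with each control period).
- vision.capture(name): name is "side" or "top"; returns a dict with "frame" (384x512x3 uint8, red, green, blue), "K" (3x3 intrinsics, pixels), "k1" (the pictures are not rectified: a ray, as slopes to the right and down, at radius r is drawn at 1 + k1 r^2 times it, then the intrinsics apply), "xyz" and "orientation" of the camera in the world. Camera axes: x right, y up, looking along -z (the intrinsics and any distortion apply to the point x, -y, -z); pixel columns grow to the right and rows downward; lengths in m; the calibration is good to about 2 mm. A picture is of the moment at which its call begins. There is no depth.
- finish_job(): hands the job in, once; it reports no verdict.
The state is a dict: "time_s": time; "joints": joint angles; "joint_velocities": joint speeds; "effort": joint torques, N m; "tcp_pos": TCP position; "ee_rot": TCP orientation; "wrist_force": force on the tool from outside, world axes, zero at the start; "moment": the same for the moment, N m; "gripper_width": opening from 0.0 (shut) to 1.0 (fully open).
Only numpy, scipy, OpenCV 4.12 (cv2) and the standard library are available. Lean on these libraries where they do the work, as an engineer would, in place of code of your own. Each camera call takes 0.05 s, during which the arm holds its last target. There are 200 camera calls.

## Working session

There is one attempt and no reset: what is moved stays moved. The work goes in short steps, Python scripts to look and compute and a shell command to move; the robot and the scene stay as the last step left them, time stands still between calls to the robot, and variables do not carry over. Pictures are saved under pics/ and viewed, about 8 in all and at most 12, crops included, and the job is handed in when it is done.

```bash
mkdir -p pics; cat > h.py <<'E'
import numpy as np, cv2
from station import r, vision
def cap(n,name=None):
    c=vision.capture(n)
    if name: cv2.imwrite('pics/'+name,c['frame'][:,:,::-1])
    return c
def ray(c,u,v):
    K=np.array(c['K']);x=(u-K[0,2])/K[0,0];y=(v-K[1,2])/K[1,1];s=np.hypot(x,y);q=s
    for _ in range(30): q=s/(1+c['k1']*q*q)
    f=q/s if s else 1
    d=np.array(c['orientation'])@np.array([x*f,-y*f,-1]);return np.array(c['xyz']),d
def atz(c,u,v,z):
    o,d=ray(c,u,v);return o+d*(z-o[2])/d[2]
def proj(c,p):
    K=np.array(c['K']);q=np.array(c['orientation']).T@(np.array(p)-np.array(c['xyz']))
    x,y=q[0]/-q[2],-q[1]/-q[2];f=1+c['k1']*(x*x+y*y)
    return K[0,0]*x*f+K[0,2],K[1,1]*y*f+K[1,2]
def tri(c1,p1,c2,p2):
    A=[];b=[];M=np.zeros((3,3));w=np.zeros(3)
    for c,p in((c1,p1),(c2,p2)):
        o,d=ray(c,*p);d/=np.linalg.norm(d);P=np.eye(3)-np.outer(d,d);M+=P;w+=P@o
    return np.linalg.solve(M,w)
E
python3 - <<'E'
from h import *
a=cap('top','top0.png');b=cap('side','side0.png')
for c in(a,b):print(c['xyz'],c['K'],c['k1'],c['orientation'])
s=r.sense();print(s['time_s'],s['tcp_pos'],s['ee_rot'],s['gripper_width'],s['wrist_force'])
E
```

```text
[0.45028547 0.0368724  1.00404328] [[352.20838428   0.         252.30899467]
 [  0.         352.20838428 192.05149465]
 [  0.           0.           1.        ]] -0.03835391854062234 [[-0.01295264  0.99741121 -0.07073272]
 [-0.99990935 -0.01318027 -0.00275241]
 [-0.00367756  0.07069065  0.99749151]]
[0.43400019 0.74310236 0.92731543] [[423.30246985   0.         264.47136457]
 [  0.         423.30246985 186.98172477]
 [  0.           0.           1.        ]] -0.06517104063732201 [[-0.99271892  0.09697347 -0.07145125]
 [-0.12002553 -0.74638261  0.65460436]
 [ 0.01014928  0.65841411  0.75258744]]
0.1 [ 0.16948513 -0.6010872   0.24657204] [[-9.62525705e-01 -2.71189737e-01 -6.27795190e-04]
 [-2.71190443e-01  9.62523954e-01  1.83866794e-03]
 [ 1.05640034e-04  1.94001721e-03 -9.99998113e-01]] 0.998654278862384 [ 0.04199526  0.50506402 -0.11302868]
```

View pics/top0.png

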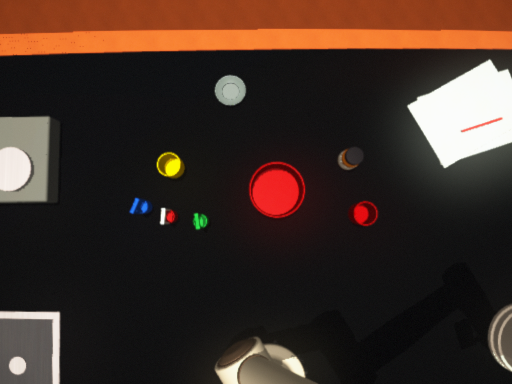

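View pics/side0.png

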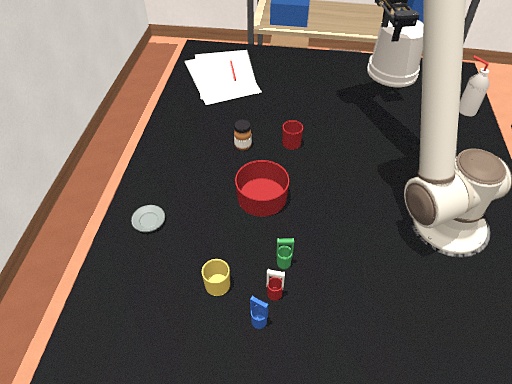

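The top view shows the big red pot at (277,190), the medium red pot at (365,214) and a bottle at (350,158). These could be confused with what I want:
- **Medium:** red (365,214) or yellow (170,165). I choose the red one.
- **Smallest:** red with a white bar (167,216), blue (140,206) or green (200,221). I choose the red one with the white bar.

I'll check both choices in one enlarged crop.

```bash
python3 - <<'E'
import cv2,numpy as np
t=cv2.imread('pics/top0.png');s=cv2.imread('pics/side0.png')
R=lambda i,x,y,w,h,k:cv2.resize(i[y:y+h,x:x+w],None,fx=k,fy=k,interpolation=cv2.INTER_CUBIC)
a=np.hstack([R(t,125,190,90,50,4.44),R(t,340,190,90,50,4.44)])
a=cv2.resize(a,(800,220))
b=np.hstack([R(s,235,230,70,70,5),R(s,225,110,90,70,5)]);print(b.shape)
o=np.zeros((220+350,800,3),np.uint8);o[:220]=a;o[220:,:800]=b[:,:800]
cv2.imwrite('pics/crop0.png',o)
E
```

```text
(350, 800, 3)
```

View pics/crop0.png

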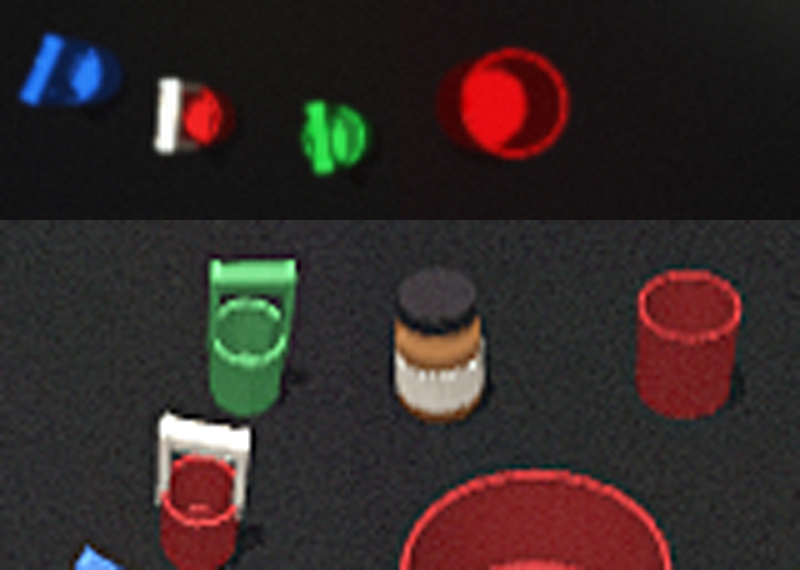

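The crop confirms both choices. The white-barred red pot's bar is at about (163.3,216) in top and (276,272.6) in side. The medium red pot's rim centre is at (365.7,213.4) in top and (293,127.2) in side.

```bash
cat >> h.py <<'E'
def ell(c,box,thr=60):
    x,y,w,h=box;f=c['frame'].astype(int)[y:y+h,x:x+w]
    m=((f[:,:,0]-f[:,:,2]>thr)&(f[:,:,0]-f[:,:,1]>thr)).astype(np.uint8)
    k=max(cv2.findContours(m,cv2.RETR_EXTERNAL,cv2.CHAIN_APPROX_NONE)[0],key=cv2.contourArea)
    return k[:,0,:]+[x,y]
E
python3 - <<'E'
from h import *
a=cap('top');b=cap('side')
print('med',atz(a,365.7,213.4,.068),atz(b,293,127.2,.068),tri(a,(365.7,213.4),b,(293,127.2)))
print('bar top z.102',atz(a,163.1,216,.102),'side',atz(b,276.2,271.5,.098),tri(a,(163.3,216),b,(276,272)))
e0=atz(a,125+172/4.44,190+79/4.4,.102);e1=atz(a,125+169/4.44,190+152/4.4,.102);d=e0-e1
print('len',np.hypot(*d[:2]),'ang',np.degrees(np.arctan2(d[1],d[0])))
f=lambda u,v,z:atz(b,235+u/5,230+(v-220)/5,z)
d=f(162,415,.102)-f(250,432,.102);print('side len',np.hypot(*d[:2]),'ang',np.degrees(np.arctan2(d[1],d[0])))
k=ell(a,(235,150,90,80));(c,ax,an)=cv2.fitEllipse(k)
print('big',c,ax,atz(a,*c,.075)); c2=(262.5,180)
print('big side',atz(b,262,179.5,.075))
for n,uv in(('yel',(170.5,165)),('green',(200,221)),('bottle',(352,157)),('blue',(138,206))):print(n,atz(a,*uv,.08))
E
```

```text
med [ 0.45573289 -0.26149137  0.068     ] [ 0.45768409 -0.25907089  0.068     ] [ 0.4567551  -0.26235443  0.06520902]
bar top z.102 [0.45571061 0.26890674 0.102     ] side [0.45694244 0.26610771 0.098     ] [0.4564494  0.26881035 0.10045111]
len 0.042473799367984406 ang -2.144969714878485
side len 0.03972947154257347 ang -5.272103319535307
big (276.6135559082031, 189.268798828125) (55.89628982543945, 56.21419143676758) [ 0.52269484 -0.024957    0.075     ]
big side [ 0.52482205 -0.0241974   0.075     ]
yel [0.59061927 0.25551186 0.08      ]
green [0.44161325 0.17740582 0.08      ]
bottle [ 0.60561194 -0.22648026  0.08      ]
blue [0.48292372 0.34128808 0.08      ]
```

```bash
python3 -m jog '{"delta_pos":[[25,30,0],[25,30,0],[25,30,0],[25,30,0],[25,30,0],[25,30,0],[25,30,0],[25,30,0],[25,30,0],[25,30,0]],"rot":[[0,0,-2],[0,0,-2],[0,0,-2],[0,0,-2],[0,0,-2],[0,0,-2],[0,0,-2],[0,0,-2],[0,0,-2],[0,0,-1]],"grip":[100,100,100,100,100,100,100,100,100,100]}'
```

```text
time_s: 1.03
tcp_pos: [0.4204, -0.2997, 0.2477]
ee_rot: [[-0.998, 0.058, 0.0], [0.058, 0.998, 0.0], [-0.0, 0.0, -1.0]]
wrist_force: [1.4, -1.4, -0.9]
gripper_width: 1.003
```

```bash
python3 -m jog '{"delta_pos":[[18,19,0],[18.5,19.5,0],[0,0,-32],[0,0,-32],[0,0,-32],[0,0,-32],[0,0,0],[0,0,0]],"rot":[[0,0,0],[0,0,0],[0,0,0],[0,0,0],[0,0,0],[0,0,0],[0,0,0],[0,0,0]],"grip":[100,100,100,100,100,100,100,100]}'; python3 - <<'E'
from h import *
a=cap('top');b=cap('side')
R=lambda c,x,y:cv2.resize(c['frame'][y:y+90,x:x+120,::-1],(480,360),interpolation=cv2.INTER_CUBIC)
cv2.imwrite('pics/m1.png',np.vstack([R(b,230,70)]))
g=r.sense();p=np.array(g['tcp_pos']);print(p)
z=np.array(g['ee_rot'])
for s in(-1,1):print(proj(b,p+z@[0,s*.0435,.025]))
E
```

```text
time_s: 1.7
tcp_pos: [0.4553, -0.2629, 0.1186]
ee_rot: [[-0.998, 0.056, -0.004], [0.056, 0.998, 0.0], [0.004, 0.0, -1.0]]
wrist_force: [0.2, -0.6, 1.0]
gripper_width: 1.001
[ 0.45751199 -0.26358999  0.12144139]
(np.float64(295.5144321665701), np.float64(110.24202785123052))
(np.float64(291.8073432399029), np.float64(128.37216184362885))
```

View pics/m1.png

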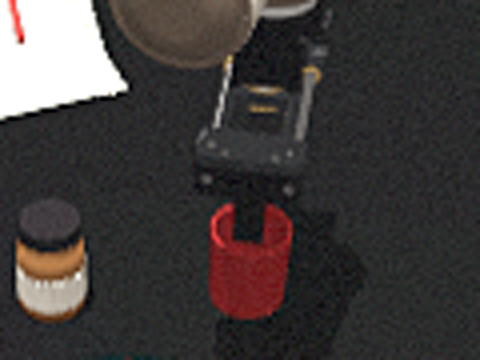

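The near finger's tip is at about (292.5,130) in side, in line with the red rim centre at (292.7,127). I'll shift +2 mm in y, descend and close.

```bash
python3 -m jog '{"delta_pos":[[0,2,-20],[0,0,-20],[0,0,-20],[0,0,-9],[0,0,0],[0,0,0]],"rot":[[0,0,0],[0,0,0],[0,0,0],[0,0,0],[0,0,0],[0,0,0]],"grip":[100,100,100,100,100,100]}'; python3 -m jog '{"delta_pos":[[0,0,0],[0,0,0],[0,0,0],[0,0,0],[0,0,0],[0,0,0],[0,0,0],[0,0,0]],"rot":[[0,0,0],[0,0,0],[0,0,0],[0,0,0],[0,0,0],[0,0,0],[0,0,0],[0,0,0]],"grip":[70,60,60,60,60,60,60,60]}'
```

```text
time_s: 2.3
tcp_pos: [0.4572, -0.2614, 0.0519]
ee_rot: [[-0.998, 0.056, 0.002], [0.056, 0.998, -0.001], [-0.002, -0.001, -1.0]]
wrist_force: [-0.3, -0.4, 0.2]
gripper_width: 1.004
time_s: 2.97
tcp_pos: [0.4564, -0.2611, 0.0511]
ee_rot: [[-0.998, 0.056, 0.001], [0.056, 0.998, -0.0], [-0.001, -0.0, -1.0]]
wrist_force: [-1.0, 1.1, 4.9]
gripper_width: 0.721
```

Gripped at an opening of about 63 mm, which fits the pot. Next I lift it and carry it over the big pot.

```bash
python3 -m jog '{"delta_pos":[[0,0,15],[0,0,25],[0,0,30],[0,0,30],[0,0,10],[0,0,0]],"rot":[[0,0,0],[0,0,0],[0,0,0],[0,0,0],[0,0,0],[0,0,0]],"grip":[55,55,55,55,55,55]}'; python3 -m jog '{"delta_pos":[[4,14,0],[8,29,0],[8,29,0],[8,29,0],[8,29,0],[8,29,0],[8,29,0],[8,29,0],[6,20,0],[0,0,0]],"rot":[[0,0,0],[0,0,0],[0,0,0],[0,0,0],[0,0,0],[0,0,0],[0,0,0],[0,0,0],[0,0,0],[0,0,0]],"grip":[55,55,55,55,55,55,55,55,55,55]}'; python3 - <<'E'
from h import *
a=cap('top');b=cap('side')
R=lambda c,x,y:cv2.resize(c['frame'][y:y+105,x:x+120,::-1],(480,420),interpolation=cv2.INTER_CUBIC)
cv2.imwrite('pics/m2.png',R(b,205,120))
g=r.sense();print(g['tcp_pos'],g['gripper_width'])
E
```

```text
time_s: 3.47
tcp_pos: [0.4576, -0.2614, 0.163]
ee_rot: [[-0.998, 0.057, 0.006], [0.057, 0.998, -0.001], [-0.006, -0.001, -1.0]]
wrist_force: [0.1, -0.3, -1.6]
gripper_width: 0.723
time_s: 4.3
tcp_pos: [0.5222, -0.021, 0.1581]
ee_rot: [[-0.999, 0.053, -0.003], [0.053, 0.999, 0.0], [0.003, -0.0, -1.0]]
wrist_force: [0.4, -0.2, -1.0]
gripper_width: 0.72
[ 0.52093466 -0.02350003  0.15829566] 0.7251136579045052
```

View pics/m2.png

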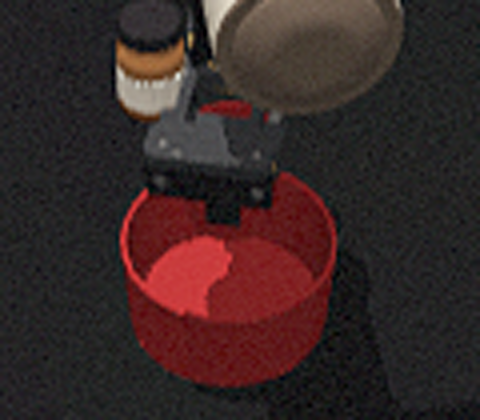

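The side picture doesn't clearly show the held pot, though the opening of 0.72 says something is held. There is a red patch at crop (225,108). I'll look closer with more contrast, with the expected rim and foot outlines drawn.

```bash
python3 - <<'E'
from h import *
a=cap('top');b=cap('side')
g=r.sense();p=np.array(g['tcp_pos']);z=np.array(g['ee_rot'])
print(p,g['gripper_width'])
def R(c,x,y,draw):
    k=5;im=cv2.resize(c['frame'][y:y+110,x:x+80,::-1],(400,550),interpolation=cv2.INTER_CUBIC)
    im=np.clip(255*(im/255.)**.6,0,255).astype(np.uint8)
    if draw:
      for zz,rr,col in((.017,.032,(255,255,0)),(-.051,.030,(0,255,0))):
        P=[proj(c,p+[rr*np.cos(t),rr*np.sin(t),zz]) for t in np.linspace(0,6.28,24)]
        cv2.polylines(im,[np.int32([((u-x+.5)*k,(v-y+.5)*k) for u,v in P])],True,col,1)
    return im
cv2.imwrite('pics/m3.png',np.hstack([R(b,222,120,0),R(b,222,120,1)]))
E
```

```text
[ 0.52097807 -0.02464063  0.1590385 ] 0.7279029177795692
```

View pics/m3.png

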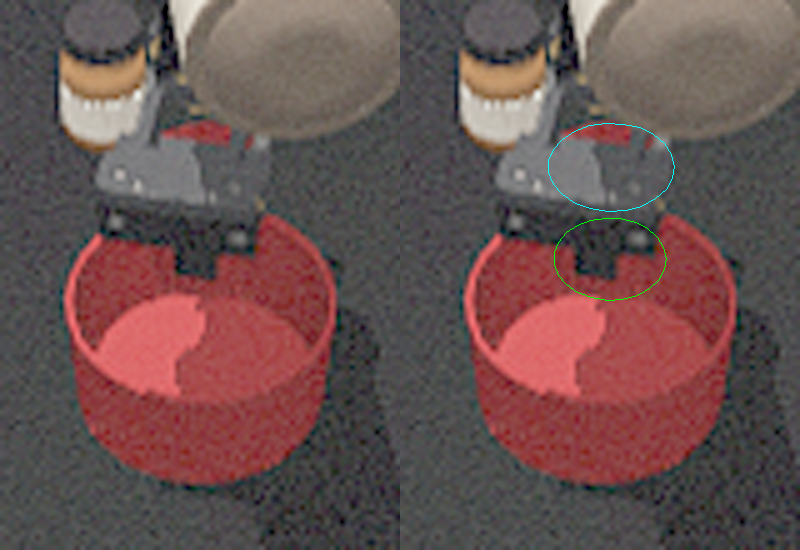

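```bash
python3 - <<'E'
from h import *
b=cap('side');a=cap('top')
for n,c in(('side',b),('top',a)):
    f=c['frame'].astype(int);m=((f[:,:,0]-f[:,:,2]>50)&(f[:,:,0]-f[:,:,1]>50)).astype(np.uint8)
    N,_,st,ce=cv2.connectedComponentsWithStats(m)
    print(n,[(list(st[i]),ce[i].round(1)) for i in range(1,N) if st[i][4]>40])
f=b['frame'][165:182,255:276,0];print(f)
E
```

```text
side [([np.int32(0), np.int32(35), np.int32(244), np.int32(349), np.int32(17575)], array([ 79.5, 214.7])), ([np.int32(457), np.int32(55), np.int32(45), np.int32(56), np.int32(636)], array([488.5,  76.4])), ([np.int32(234), np.int32(130), np.int32(17), np.int32(8), np.int32(49)], array([242.4, 134.5])), ([np.int32(235), np.int32(163), np.int32(54), np.int32(54), np.int32(2160)], array([261.8, 190.3])), ([np.int32(267), np.int32(277), np.int32(16), np.int32(24), np.int32(302)], array([274.3, 288.2]))]
top [([np.int32(0), np.int32(0), np.int32(512), np.int32(56), np.int32(26026)], array([250.,  25.])), ([np.int32(461), np.int32(117), np.int32(42), np.int32(15), np.int32(115)], array([481.7, 124.3])), ([np.int32(258), np.int32(201), np.int32(42), np.int32(17), np.int32(402)], array([278.5, 208.7]))]
[[ 15  18  10  19  19  10  20  26  23  22  30   9  22  12  15   0  25  12
   49  95  97]
 [ 26  19  27  19  24  28  20  23  26  20  21  22   6  64  60  45  13  11
   60  95  99]
 [ 24  20  23  14  25  30  23  30  14  25  25   8  17  69  76  73  22  24
   59  97  98]
 [  8   9  12  16  28  10 
[... 520 characters left out ...]
4  25  25  14  13  18   0  15  56 105 100  94  97  94  94 110
   92  95  95]
 [ 90  96  77  78  77  83  51  60  58  38  69  98 102  96 101  96  96 112
   97  97  96]
 [ 95  87 100  97 100 101  91  94  94  80  94 106  97  94 102  99  87  97
   96  99  93]
 [103  90  89  90  91  92  96 106  97 104  97 100  92  95  97 105  92  98
   90  92  95]
 [100 126 132 154 102 107  91  88  93  92  96 110 102  92  98  92  95  95
   99  94  93]
 [180 189 189 201 181 187 187  98 119 116 120 130 122 119 118 102 100  91
   91  98  95]
 [206 209 206 205 209 212 182 114 132 133 130 135 130 132 134 122 123 117
   98  85  92]
 [201 202 200 203 204 210 109 121 127 129 127 132 127 127 133 132 131 134
  117 112  97]]
```

The pot is gone from its old spot and the gripper stays stopped at 63 mm, so the pot is held; it just has the same colour as the wall behind it. Next I lower it.

```bash
python3 -m jog '{"delta_pos":[[2,0,-20],[0,0,-25],[0,0,-25],[0,0,-20],[0,0,-9],[0,0,-2],[0,0,-2],[0,0,0]],"rot":[[0,0,0],[0,0,0],[0,0,0],[0,0,0],[0,0,0],[0,0,0],[0,0,0],[0,0,0]],"grip":[55,55,55,55,55,55,55,55]}'
```

```text
time_s: 5.27
tcp_pos: [0.5248, -0.0242, 0.0583]
ee_rot: [[-0.998, 0.057, 0.002], [0.057, 0.998, 0.0], [-0.002, 0.0, -1.0]]
wrist_force: [-0.7, 0.5, -2.1]
gripper_width: 0.719
```

Two more mm down, then a gentle release and straight up.

```bash
python3 -m jog '{"delta_pos":[[0,0,-1],[0,0,-1],[0,0,0],[0,0,0],[0,0,0],[0,0,0],[0,0,0],[0,0,0]],"rot":[[0,0,0],[0,0,0],[0,0,0],[0,0,0],[0,0,0],[0,0,0],[0,0,0],[0,0,0]],"grip":[55,55,55,80,86,88,88,88]}'; python3 -m jog '{"delta_pos":[[0,0,0],[0,0,15],[0,0,25],[0,0,35],[0,0,35],[0,0,35],[0,0,35],[0,0,10],[0,0,0],[0,0,0]],"rot":[[0,0,0],[0,0,0],[0,0,0],[0,0,0],[0,0,0],[0,0,0],[0,0,0],[0,0,0],[0,0,0],[0,0,0]],"grip":[88,88,88,88,88,88,60,55,55,55]}'
```

```text
time_s: 5.93
tcp_pos: [0.5242, -0.024, 0.0557]
ee_rot: [[-0.998, 0.057, 0.0], [0.057, 0.998, 0.0], [-0.0, 0.0, -1.0]]
wrist_force: [0.1, 0.7, -0.4]
gripper_width: 0.872
time_s: 6.77
tcp_pos: [0.5238, -0.0239, 0.2455]
ee_rot: [[-0.998, 0.057, 0.0], [0.057, 0.998, 0.001], [-0.0, 0.001, -1.0]]
wrist_force: [0.4, 0.6, -0.4]
gripper_width: 0.659
```

```bash
python3 -m jog '{"delta_pos":[[-7,29,0],[-7,29,0],[-7,29,0],[-7,29,0],[-7,29,0],[-7,29,0],[-7,29,0],[-6,29,0],[-6,29,0],[-6,30,0]],"rot":[[0,0,0],[0,0,0],[0,0,0],[0,0,0],[0,0,0],[0,0,0],[0,0,0],[0,0,0],[0,0,0],[0,0,0]],"grip":[55,55,55,55,55,55,55,55,55,55]}'; python3 -m jog '{"delta_pos":[[0,0,-30],[0,0,-30],[0,0,-30],[0,0,0],[0,0,0]],"rot":[[0,0,0],[0,0,0],[0,0,0],[0,0,0],[0,0,0]],"grip":[55,55,55,55,55]}'; python3 - <<'E'
from h import *
a=cap('top');b=cap('side')
g=r.sense();p=np.array(g['tcp_pos']);z=np.array(g['ee_rot']);print(p)
for s in(-1,1):print(proj(b,p+z@[0,s*.026,.025]))
R=lambda c,x,y,w,h,k:cv2.resize(np.clip(255*(c['frame'][y:y+h,x:x+w,::-1]/255.)**.6,0,255).astype(np.uint8),None,fx=k,fy=k,interpolation=cv2.INTER_CUBIC)
cv2.imwrite('pics/s1.png',np.hstack([R(b,225,220,80,80,5),R(b,222,150,80,80,5)]))
E
```

```text
time_s: 7.6
tcp_pos: [0.4557, 0.2676, 0.2431]
ee_rot: [[-0.998, 0.057, -0.004], [0.057, 0.998, -0.003], [0.003, -0.003, -1.0]]
wrist_force: [-0.1, -0.9, 1.0]
gripper_width: 0.551
time_s: 8.02
tcp_pos: [0.456, 0.2657, 0.1531]
ee_rot: [[-0.998, 0.057, -0.005], [0.057, 0.998, -0.005], [0.004, -0.006, -1.0]]
wrist_force: [0.5, 0.5, 1.1]
gripper_width: 0.549
[0.45785199 0.26732021 0.15638853]
(np.float64(278.0677507029954), np.float64(254.0250970943074))
(np.float64(274.2526450211928), np.float64(274.60644053477824))
```

View pics/s1.png

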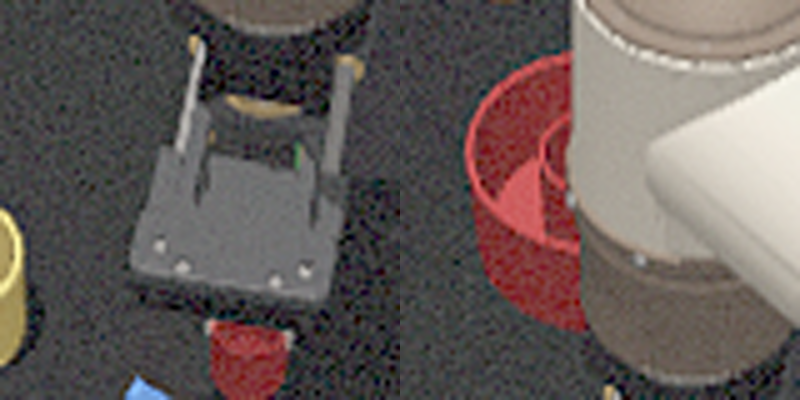

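The left half shows the handle legs at crop (210,325) and (290,335), centred under the tool. The right half shows the medium pot's rim inside the big pot. I descend onto the bar and pinch it.

```bash
python3 -m jog '{"delta_pos":[[0,0,-15],[0,0,-15],[0,0,-15],[0,0,-8],[0,0,0],[0,0,0]],"rot":[[0,0,0],[0,0,0],[0,0,0],[0,0,0],[0,0,0],[0,0,0]],"grip":[55,55,55,55,55,55]}'; python3 -m jog '{"delta_pos":[[0,0,0],[0,0,0],[0,0,0],[0,0,0],[0,0,0],[0,0,0],[0,0,0],[0,0,0]],"rot":[[0,0,0],[0,0,0],[0,0,0],[0,0,0],[0,0,0],[0,0,0],[0,0,0],[0,0,0]],"grip":[40,30,20,10,0,0,0,0]}'
```

```text
time_s: 8.62
tcp_pos: [0.4578, 0.2674, 0.1036]
ee_rot: [[-0.998, 0.057, 0.001], [0.057, 0.998, 0.001], [-0.001, 0.001, -1.0]]
wrist_force: [0.7, -0.1, 0.6]
gripper_width: 0.548
time_s: 9.28
tcp_pos: [0.4571, 0.2669, 0.1025]
ee_rot: [[-0.998, 0.057, -0.0], [0.057, 0.998, -0.0], [0.0, -0.0, -1.0]]
wrist_force: [0.3, -0.5, 0.3]
gripper_width: 0.11
```

The opening is 9.6 mm, which matches the bar. I lift it and measure where the medium pot stands.

```bash
python3 -m jog '{"delta_pos":[[0,0,15],[0,0,25],[0,0,30],[0,0,30],[0,0,20],[0,0,0],[0,0,0]],"rot":[[0,0,0],[0,0,0],[0,0,0],[0,0,0],[0,0,0],[0,0,0],[0,0,0]],"grip":[0,0,0,0,0,0,0]}'; python3 - <<'E'
from h import *
a=cap('top');b=cap('side')
R=lambda c,x,y,w,h,k:cv2.resize(np.clip(255*(c['frame'][y:y+h,x:x+w,::-1]/255.)**.6,0,255).astype(np.uint8),None,fx=k,fy=k,interpolation=cv2.INTER_CUBIC)
cv2.imwrite('pics/s2.png',np.hstack([R(b,225,200,80,100,5),R(a,237,150,80,100,5)]))
E
```

```text
time_s: 9.87
tcp_pos: [0.4572, 0.2672, 0.2234]
ee_rot: [[-0.998, 0.057, 0.001], [0.057, 0.998, 0.002], [-0.001, 0.002, -1.0]]
wrist_force: [0.5, -0.3, -0.7]
gripper_width: 0.106
```

View pics/s2.png

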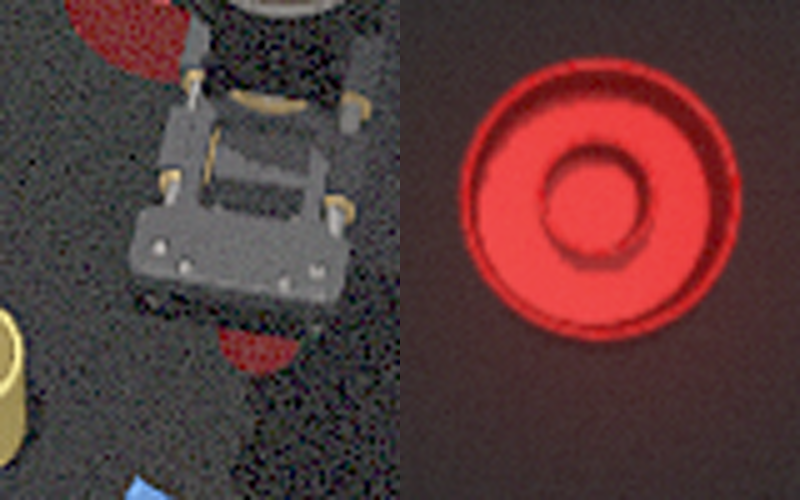

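The medium pot stands centred in the big one: its rim is at about (276.2,189.4) in top and the big rim is at (276.6,189.3). The small pot hangs from the gripper, with its red body at crop (260,350). Now I carry it over.

```bash
python3 -m jog '{"delta_pos":[[4,-15,0],[7,-29,0],[7,-29,0],[7,-30,0],[7,-30,0],[7,-30,0],[7,-30,0],[7,-30,0],[7,-30,0],[5,-24,0]],"rot":[[0,0,0],[0,0,0],[0,0,0],[0,0,0],[0,0,0],[0,0,0],[0,0,0],[0,0,0],[0,0,0],[0,0,0]],"grip":[0,0,0,0,0,0,0,0,0,0]}'; python3 -m jog '{"delta_pos":[[2,-14,0],[0,0,-10],[0,0,-10],[0,0,-5],[0,0,0],[0,0,0]],"rot":[[0,0,0],[0,0,0],[0,0,0],[0,0,0],[0,0,0],[0,0,0]],"grip":[0,0,0,0,0,0]}'; python3 - <<'E'
from h import *
a=cap('top');b=cap('side')
R=lambda c,x,y,w,h,k:cv2.resize(np.clip(255*(c['frame'][y:y+h,x:x+w,::-1]/255.)**.6,0,255).astype(np.uint8),None,fx=k,fy=k,interpolation=cv2.INTER_CUBIC)
cv2.imwrite('pics/s3.png',np.hstack([R(b,222,120,80,100,5),R(a,237,150,80,100,5)]))
print(r.sense()['tcp_pos'])
E
```

```text
time_s: 10.8
tcp_pos: [0.5214, -0.0121, 0.2206]
ee_rot: [[-0.998, 0.058, -0.004], [0.058, 0.998, -0.001], [0.004, -0.001, -1.0]]
wrist_force: [0.9, 0.0, -0.4]
gripper_width: 0.112
time_s: 11.3
tcp_pos: [0.5237, -0.0233, 0.1966]
ee_rot: [[-0.998, 0.055, -0.002], [0.055, 0.998, -0.001], [0.002, -0.001, -1.0]]
wrist_force: [0.3, -0.6, -0.2]
gripper_width: 0.108
[ 0.52432415 -0.02327984  0.1976968 ]
```

View pics/s3.png

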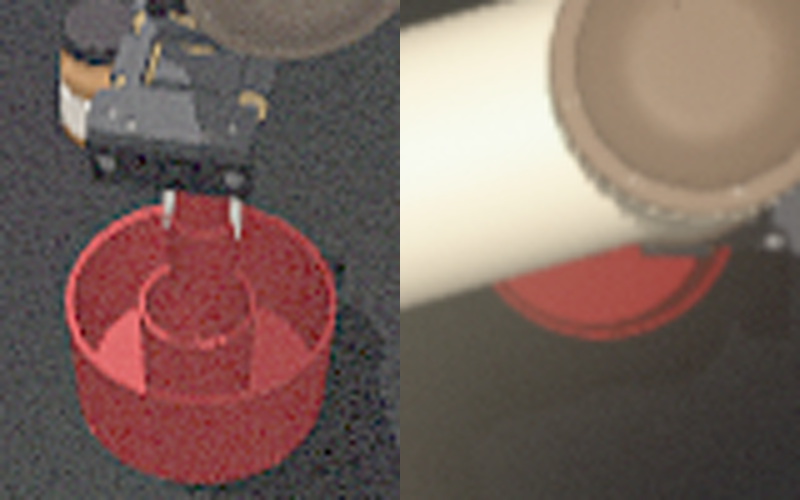

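The legs are centred at crop column 202 and the medium rim at 198, so they are within about 2 mm. I lower the pot.

```bash
python3 -m jog '{"delta_pos":[[0,0,-15],[0,0,-20],[0,0,-20],[0,0,-18],[0,0,-8],[0,0,-2],[0,0,-1],[0,0,0],[0,0,0]],"rot":[[0,0,0],[0,0,0],[0,0,0],[0,0,0],[0,0,0],[0,0,0],[0,0,0],[0,0,0],[0,0,0]],"grip":[0,0,0,0,0,0,0,0,0]}'
```

```text
time_s: 12.15
tcp_pos: [0.525, -0.0238, 0.1148]
ee_rot: [[-0.998, 0.056, 0.003], [0.056, 0.998, 0.0], [-0.002, 0.001, -1.0]]
wrist_force: [-0.7, -0.6, -1.3]
gripper_width: 0.112
```

```bash
python3 -m jog '{"delta_pos":[[0,0,-1],[0,0,-1],[0,0,-1],[0,0,0],[0,0,0]],"rot":[[0,0,0],[0,0,0],[0,0,0],[0,0,0],[0,0,0]],"grip":[0,0,0,0,0]}'
```

```text
time_s: 12.57
tcp_pos: [0.5247, -0.0239, 0.1114]
ee_rot: [[-0.998, 0.056, 0.002], [0.056, 0.998, 0.0], [-0.002, 0.0, -1.0]]
wrist_force: [-0.2, 0.2, 4.4]
gripper_width: 0.107
```

Contact shows as +4.4 N at exactly the expected height (0.111). I release, go straight up and retreat to clear the view.

```bash
python3 -m jog '{"delta_pos":[[0,0,0],[0,0,0],[0,0,0],[0,0,0],[0,0,0],[0,0,15],[0,0,25],[0,0,35],[0,0,35],[0,0,30]],"rot":[[0,0,0],[0,0,0],[0,0,0],[0,0,0],[0,0,0],[0,0,0],[0,0,0],[0,0,0],[0,0,0],[0,0,0]],"grip":[20,35,50,55,55,55,55,55,55,55]}'; python3 -m jog '{"delta_pos":[[-5,-25,0],[-5,-25,0],[-5,-25,0],[-5,-25,0],[-5,-25,0],[-5,-25,0],[-5,-25,0],[-5,-25,0],[0,0,0],[0,0,0]],"rot":[[0,0,0],[0,0,0],[0,0,0],[0,0,0],[0,0,0],[0,0,0],[0,0,0],[0,0,0],[0,0,0],[0,0,0]],"grip":[55,55,55,55,55,55,55,55,55,55]}';  python3 - <<'E'
from h import *
a=cap('top');b=cap('side')
R=lambda c,x,y,w,h,k:cv2.resize(np.clip(255*(c['frame'][y:y+h,x:x+w,::-1]/255.)**.6,0,255).astype(np.uint8),None,fx=k,fy=k,interpolation=cv2.INTER_CUBIC)
cv2.imwrite('pics/f.png',np.hstack([R(b,222,120,80,100,5),R(a,237,150,80,100,5)]))
k=ell(a,(235,150,90,80));(c,ax,an)=cv2.fitEllipse(k);print('big',c,ax,atz(a,*c,.075))
E
```

```text
time_s: 13.4
tcp_pos: [0.5242, -0.0241, 0.2527]
ee_rot: [[-0.998, 0.057, 0.001], [0.057, 0.998, -0.0], [-0.001, -0.0, -1.0]]
wrist_force: [2.0, 0.5, -0.1]
gripper_width: 0.549
time_s: 14.23
tcp_pos: [0.4836, -0.2249, 0.2501]
ee_rot: [[-0.998, 0.059, -0.001], [0.059, 0.998, 0.0], [0.001, 0.0, -1.0]]
wrist_force: [-0.1, 0.1, 0.6]
gripper_width: 0.554
big (269.2179260253906, 191.2158966064453) (39.440643310546875, 53.90395736694336) [ 0.51778879 -0.00530669  0.075     ]
```

View pics/f.png

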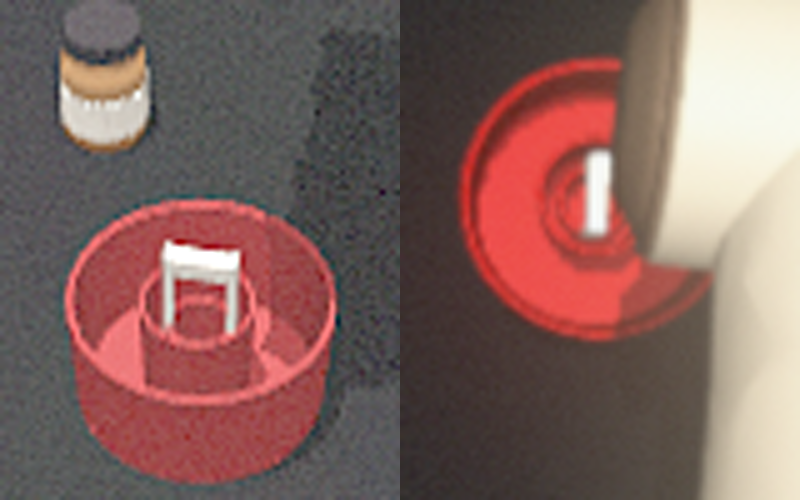

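The side view shows all three pots nested upright, with the bar at crop (201,260) centred in the medium rim. The big pot's rim edges match the earlier picture. The ellipse fit is off only because the arm covers its right side in the top view.

```bash
python3 -c "
from station import finish_job
print(finish_job())"
```

```text
the job is handed in; nothing more can be done
None
```

I set the medium red pot in the centre of the largest one, then set the white-handled smallest pot inside the medium one. I handed in at about 14 s of robot time; no verdict came back.

- **Small pot:** it touched down with +4.4 N at TCP z 0.111, the expected height for the medium pot's floor. The last pictures show both inner pots upright, with the bar centred to within a few millimetres.
- **Gripper:** it was open, 0.25 m up and about 200 mm to the side of the pots, touching nothing.
- **Largest pot:** its rim edges are where they were before. The automatic ellipse fit disagreed, reading about 20 mm off, but the arm hid part of the rim in that view, so I went by the visible edges.
- **Yellow pot:** I kept away from it and its visible edge had not moved in the pictures, but I did not measure it again at the end.

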